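Stir a feed tablet into clay pebbles at the greenhouse bench

ROBOT

A 6-joint arm with a two-finger parallel gripper is mounted at the origin on the work surface. World frame = base frame: x ahead of the robot, y to its left, z up, the work surface at z = 0. Lengths are in mm, angles in rad, forces in N, time in s.
With the tool pointing down it reaches from about 350 to 875 mm from the base axis. Payload 4.2 kg.
Tool frame: the origin (TCP) lies midway between the tips of the shut fingers; the grasp point (between the pads) lies 19 mm behind it; z points along the fingers, y is the line along which they close (so a half turn about z gives the same grasp; the last joint's range is limited). The gripper opens to 85 mm and grips with 20 to 120 N. Pads are 22 mm wide; open, the fingers measure 114 mm over their backs; the gripper's body (76 mm by 85 mm) begins 54 mm behind the grasp point. The pads swing forward as they close: fully open they stand 13 mm farther back than shut.
Start: joints at [-0.994, 0.385, 0.008, 0, -1.194, -0.259], TCP at [195.314, -593.676, 231.312] pointing down, gripper open.
Joint ranges: [-3.14, 3.14], [-1.21, 2.06], [-1.07, 1.41], [-3.16, 2.05], [-2.99, -0.16], [-3.1, 3.1]. Speed limits (rad/s): [2.79, 2.79, 3.14, 3.14, 3.14, 3.14].

INTERFACE

Orientations are given as a unit quaternion [x, y, z, w].
In Python, from bench import read_state, get_image, job_done gives the robot as it stands.
- The arm moves only by the shell command python3 -m jog 'ROWS'. ROWS is JSON, a list of rows, each a list of 3 entries, a list of its own where there are three numbers: the shift along the world's x, y, z scaled (see below), then the turn, a rotation vector about the world's x, y, z scaled (see below), then the gripper's target within -1 to 1 (shut at 1, half-way at 0, fully open at -1). In form: [[[x, y, z], [wx, wy, wz], claw], ...]. A call has 1 to 20 rows; each row is the pose to reach, as a shift and turn from the pose commanded when the call began; what a row does not reach only later rows make up. The controller multiplies each number of a shift by 10 cm and each number of a turn by 120 degrees. A row lasts 1/10 s, in which the tool goes at most 50 mm and 8.59 degrees, less where a joint would pass 70% of its speed; a pose out of reach is approached as far as the arm can. A call with a number of a shift or a turn outside -1 to 1 is refused whole. A call with a gripper value outside its range is refused whole. The fingers move at their own pace and stop on an object; the grip force is fixed at half the most. Time passes only in rows, so rows that repeat a pose let the fingers close. It gives the time, the measured TCP pose, the force, the opening and the grip force at its end, in the units of the state.
- read_state(): the state, without advancing time (a new reading comes with each control period).
- get_image(name): name is "side" or "top" or "wrist"; returns a dict with "frame" (480x640x3 uint8, red, green, blue), "range_z" (480x640 float32, mm along the optical axis (not along the pixel's ray), 0 where there is no reading), "fx", "fy", "cx", "cy" (pixels), "R" (3x3) and "t" (3): a world point X has camera coordinates R X + t. Camera axes: x right, y down, z forward; pixel columns grow to the right and rows downward; lengths in mm; the calibration is good to about 2 mm. A picture is of the moment at which its call begins.
- job_done(): hands the job in; it is judged then, once.
The state is a dict: "clock": time; "joints": joint angles; "joint_vel": joint speeds; "joint_efforts": joint torques, N m; "position": TCP position; "ee_rot": TCP orientation; "contact_force": force on the tool from outside, world axes, zero at the start; "wrist_torque": the same for the moment, N m; "gripper_width": finger opening in mm; "grasp_force": force on a finger pad.
Only numpy, scipy, OpenCV 4.12 (cv2) and the standard library are available. Lean on these libraries where they do the work, as an engineer would, in place of code of your own. Each camera call takes 0.05 s, during which the arm holds its last target. There are 200 camera calls.

TASK

Put the middle-sized of the three feed tablets into the white pot of clay pebbles, then take the stirrer from its rack and stir the pot with the tip down close to the bottom: begin on the side of the pot's blue handle and go two full turns round the pot, anticlockwise seen from above, back to the handle. Then hang the stirrer upright by its collar in the rack's slot again. All pebbles and the tablet must stay in the pot; leave the other two tablets, the bottle and the seedling where they are.

Things in the scene. Friction and masses are not known exactly. Their poses are not given: they have to be found in the camera images.
- pot: white round mixing pot with one stubby blue handle, fixed to the bench. Origin: centre of its underside. Inner floor 6 mm above the origin, inner radius 67 mm at the floor and 75 mm at the rim; rim 64 mm high, outer radius 80 mm. The handle points along the pot's +x, at 52 mm height, reaching 127 mm from the axis. z up.
- pot_q0 (a point): point on the pot's inner floor, 30 mm from the axis, on the handle's side
- pot_q1 (a point): point on the pot's inner floor, 30 mm from the axis, a quarter turn anticlockwise (seen from above) from the handle
- pot_q2 (a point): point on the pot's inner floor, 30 mm from the axis, on the far side from the handle
- pot_q3 (a point): point on the pot's inner floor, 30 mm from the axis, three quarters of a turn anticlockwise from the handle
- tablet_small: the smallest of three look-alike blue-green feed tablets: upright cylinder 18 mm in diameter, 16 mm tall, standing on the tray (its centre 14 mm above the table). Origin at its centre, z up.
- tablet_middle: the middle-sized of three look-alike blue-green feed tablets: upright cylinder 26 mm in diameter, 16 mm tall, standing on the tray (its centre 14 mm above the table). Origin at its centre, z up.
- tablet_large: the largest of three look-alike blue-green feed tablets: upright cylinder 36 mm in diameter, 16 mm tall, standing on the tray (its centre 14 mm above the table). Origin at its centre, z up.
- tray: flat grey tray, 260 x 90 mm, 6 mm thick, without a rim, fixed. Origin: centre of its underside; x along its length. The three tablets stand on it in a row along x, 80 mm apart, in any order.
- rack: grey stand with a steel fork on top, fixed. Origin: centre of its underside on the bench. The fork is two level prongs (each 18 mm wide, 10 mm thick, upper face 150 mm high) with a 20 mm wide slot between them that runs along the rack's x, from its open end at x = -60 mm to the column at x = +25 mm. Nothing stands higher than the fork.
- rack_slot (a point): point in the middle of the slot at the height of the fork's upper face (150 mm): where the stirrer's origin is when it hangs. Axes as the rack: the slot opens towards -x.
- stirrer: stirrer hanging upright in the slot by its steel collar (36 mm wide, 6 mm thick). Above it a square wooden grip, 24 x 24 mm (flat sides facing its x and y), 60 mm tall; below it a straight steel rod 12 mm in diameter with a rounded end, narrower than the slot: it can be lifted straight up or slid out of the open end. Origin: on the axis at the collar's underside; z up.
- stirrer_grip (a point): point on the stirrer's axis at which to grip it, 36 mm above the origin (30 mm above the collar's upper face)
- stirrer_tip (a point): lowest point of the stirrer, 100 mm below its origin
- bottle: bystander: amber bottle 56 mm in diameter, 130 mm tall. Origin: centre of its underside.
- seedling: bystander: seedling in a small terracotta pot, 70 mm wide at the top, pot 60 mm tall, with leaves up to 130 mm. Origin: centre of its underside.
- pebble0: one of eight lumpy reddish-brown clay pebbles in the pot, about 20 mm across. Origin at its centre.
- pebble1: one of eight lumpy reddish-brown clay pebbles in the pot, about 20 mm across. Origin at its centre.
- pebble2: one of eight lumpy reddish-brown clay pebbles in the pot, about 20 mm across. Origin at its centre.
- pebble3: one of eight lumpy reddish-brown clay pebbles in the pot, about 20 mm across. Origin at its centre.
- pebble4: one of eight lumpy reddish-brown clay pebbles in the pot, about 20 mm across. Origin at its centre.
- pebble5: one of eight lumpy reddish-brown clay pebbles in the pot, about 20 mm across. Origin at its centre.
- pebble6: one of eight lumpy reddish-brown clay pebbles in the pot, about 20 mm across. Origin at its centre.
- pebble7: one of eight lumpy reddish-brown clay pebbles in the pot, about 20 mm across. Origin at its centre.

How it is judged:
By the outcome, as a careful person would: the job done as asked, in the order asked, and still so for the second after the job is handed in, with the robot touching nothing.
It also fails if it takes over 72 s, if anything falls off the work surface, if the arm or the gripper's body presses on something with over 40 N, if the wrist force passes 120 N, or if a joint passes its speed limit or range.

## Working session

There is one attempt and no reset: what is moved stays moved. The work goes in short steps, Python scripts to look and compute and a shell command to move; the robot and the scene stay as the last step left them, time stands still between calls to the robot, and variables do not carry over. Pictures are saved under pics/ and viewed, at most 10 in all, crops included, and the job is handed in when it is done.

```bash
mkdir -p pics; ls; python3 - <<'E'
from bench import *
import cv2,numpy as np
s=read_state();print(s)
for n in("top","side"):
    d=get_image(n);cv2.imwrite(f"pics/{n}0.png",d["frame"][:,:,::-1]);np.savez(f"{n}0.npz",**d)
    print(n,d["fx"],d["cx"],d["cy"],-d["R"].T@d["t"],d["R"])
E
```

```text
pics
{'clock': 0.0, 'joints': array([-9.94414524e-01,  3.85570210e-01,  6.59910490e-03, -5.24686012e-04,
       -1.19399090e+00, -2.58608312e-01]), 'joint_vel': array([-0.00173235,  0.00044301, -0.00026778,  0.0024651 ,  0.00035639,
        0.0008123 ]), 'joint_efforts': array([ 1.52222980e-03, -3.92284584e+01,  1.88406909e+01,  4.18631002e+00,
       -4.56686728e-03, -2.11948816e-06]), 'position': array([ 195.12334012, -593.13319666,  230.19907311]), 'ee_rot': array([-1.58123400e-01,  9.87418735e-01,  1.08869769e-03, -2.16170146e-04]), 'contact_force': array([-0.10411796,  0.79137627,  0.68003437]), 'wrist_torque': array([ 0.01529666, -0.03227983,  0.04705531]), 'grasp_force': 0.0, 'gripper_width': 85.38522967491406}
top 603.2742318430788 314.6817986795777 233.6423486374079 [ 547.07567617    3.55208363 1209.8093233 ] [[-0.01716324 -0.99967112 -0.01905444]
 [-0.99892023  0.01796698 -0.04284345]
 [ 0.04317171  0.01829853 -0.99890008]]
side 556.4178715804405 320.31841196256687 240.79566860670127 [266.46931387 655.39799157 754.12309573] [[-0.8602586  -0.50953508  0.01814214]
 [-0.33965162  0.54617716 -0.76572011]
 [ 0.38025243 -0.66487932 -0.64291802]]
```

View pics/top0.png

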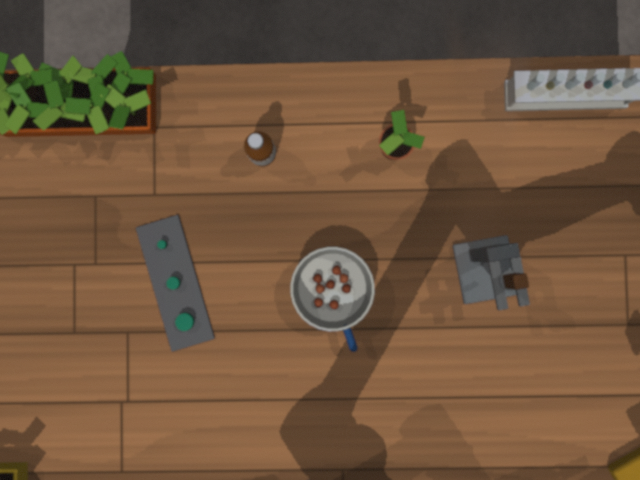

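View pics/side0.png

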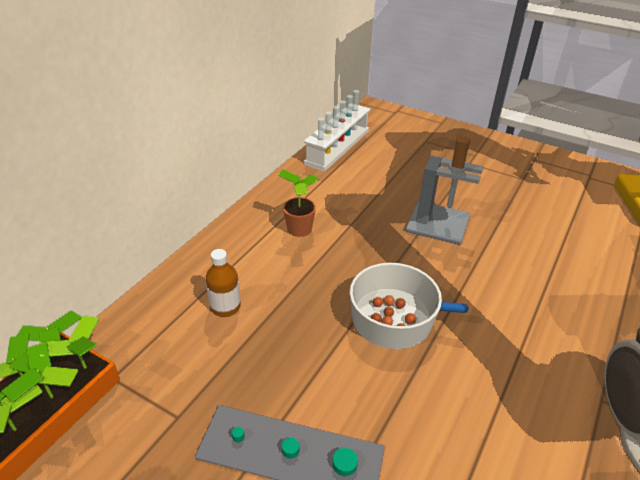

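The top view shows the tablets at (162,244), (173,283) and (185,322), so the middle one is at (173,283). The pot is at (333,289) with its handle at (350,340), and the stirrer grip is at (516,282) with the slot opening toward the image bottom. The side view confirms this: the middle tablet is at (290,447) and the grip at (461,152).

```bash
cat > h.py <<'E'
import numpy as np,cv2
from scipy.optimize import least_squares
def cloud(d):
    z=d["range_z"].astype(float);v,u=np.mgrid[:480,:640]
    C=np.stack([(u-d["cx"])/d["fx"]*z,(v-d["cy"])/d["fy"]*z,z],-1)
    P=(C-d["t"])@d["R"]; P[z<=0]=np.nan; return P
def ray(d,u,v,h):
    r=d["R"].T@np.array([(u-d["cx"])/d["fx"],(v-d["cy"])/d["fy"],1]);o=-d["R"].T@d["t"]
    return o+r*(h-o[2])/r[2]
def circ(p):
    f=least_squares(lambda c:np.hypot(*(p-c[:2]).T)-c[2],[*p.mean(0),50],loss="soft_l1",f_scale=2);return f.x
E
python3 - <<'E'
from h import *
for n in("top","side"):
    d=dict(np.load(f"{n}0.npz"));P=cloud(d);hsv=cv2.cvtColor(d["frame"],cv2.COLOR_RGB2HSV);H,S,V=cv2.split(hsv)
    print(n)
    g=((H>70)&(H<95)&(S>120)).astype(np.uint8)
    k,l,st,c=cv2.connectedComponentsWithStats(g)
    for i in range(1,k):
        if st[i,4]>30:
            q=P[l==i];t=q[q[:,2]>19];print(" tab",c[i],st[i,4],ray(d,*c[i],22)[:2],np.nanmean(t,0), "wid",np.sqrt(len(q)))
    b=(H>100)&(H<125)&(S>150);q=P[b];q=q[np.abs(q[:,2]-52)<20];print(" handle",len(q),q.mean(0),q.max(0),q.min(0))
    X=P.reshape(-1,3)
    c0=ray(d,*((333,289) if n=="top" else (396,295)),64 )[:2]
    q=X[(np.abs(X[:,2]-64)<4)&(np.hypot(*(X[:,:2]-c0).T)<110)];f=circ(q[:,:2]);print(" rim",len(q),f)
    g0=ray(d,*((516,282) if n=="top" else (461,145)),216)[:2]
    N=np.hypot(*(X[:,:2]-g0).T)
    q=X[(X[:,2]>208)&(X[:,2]<225)&(N<60)];print(" griptop",len(q),q.mean(0),cv2.minAreaRect(q[:,:2].astype(np.float32)))
    m=(X[:,2]>143)&(X[:,2]<157)&(N<130);q=X[m];print(" fork",len(q),q.mean(0),cv2.minAreaRect(q[:,:2].astype(np.float32)))
    im=np.zeros((300,300,3),np.uint8)
    for sel,col in((m,(255,255,255)),((X[:,2]>200)&(X[:,2]<225)&(N<60),(0,0,255)),):
        a=np.rint((X[sel,:2]-g0)*1.0*1.2+150).astype(int);a=a[(a>=0).all(1)&(a<300).all(1)];im[a[:,0],a[:,1]]=col
    cv2.imwrite(f"pics/f{n}.png",im)
    br=(H<15)&(S>120)&(V<150);m2=br.reshape(-1)&(X[:,2]>155)&(N<80)
    q=X[m2];print(" brown",len(q),q.mean(0),q.max(0),q.min(0))
a,b=cv2.imread("pics/ftop.png"),cv2.imread("pics/fside.png");z=np.load("top0.npz")["frame"][220:320,440:560,::-1]
cv2.imwrite("pics/f.png",np.hstack([a,b,]))
cv2.imwrite("pics/fz.png",cv2.resize(z,None,fx=5,fy=5))
E
```

```text
top
 tab [161.64150943 244.13207547] 53 [583.08269994 328.5724624 ] [583.54685937 329.13050855  21.38281609] wid 7.280109889280518
 tab [173.07142857 282.56349206] 126 [506.83782213 306.3836242 ] [507.03421737 307.540401    21.44818113] wid 11.224972160321824
 tab [184.2388664  321.35222672] 247 [430.37249565 284.85574622] [430.33479813 285.78443828  21.55536814] wid 15.716233645501712
 handle 90 [395.51530767 -38.93997465  58.61238057] [412.6204369  -31.48588074  63.54951238] [377.6932387  -46.2941442   52.85666342]
 rim 621 [492.21364005  -5.88704718  76.83202823]
 griptop 230 [ 506.55964333 -312.30391767  214.47854251] ((506.5128479003906, -313.4508056640625), (24.046253204345703, 24.889589309692383), 9.517315864562988)
 fork 1404 [ 518.59603432 -308.20904687  149.09049722] ((512.9759521484375, -312.026123046875), (110.03536987304688, 58.110687255859375), 9.07635498046875)
 brown 263 [ 506.6256092  -309.97432344  209.28698676] [ 519.4189447  -299.20675486  220.25554654] [ 495.24454012 -326.42972161  167.78884712]
side
 tab [237.57142857 433.95454545] 154 [579.96424073 334.49295036
[... 262 characters left out ...]
28.52775842 288.47610269  22.26200528] wid 23.958297101421877
 handle 196 [394.13493715 -34.13863933  57.17200623] [414.06257466 -23.51048296  63.22981378] [373.66293295 -44.8283515   47.15407716]
 rim 851 [491.18352326  -4.52687429  76.9711886 ]
 griptop 121 [ 505.10743247 -307.83403978  214.99956715] ((505.9816589355469, -312.0240478515625), (23.52825164794922, 27.812376022338867), 8.686116218566895)
 fork 816 [ 512.44500239 -304.05691275  149.7405646 ] ((512.651123046875, -311.0414733886719), (110.2618179321289, 61.00397491455078), 8.7362642288208)
 brown 366 [ 504.17811356 -304.25736181  193.24447092] [ 518.50937373 -295.42999105  219.54621146] [ 492.99345748 -326.86605246  156.340789  ]
```

View pics/f.png

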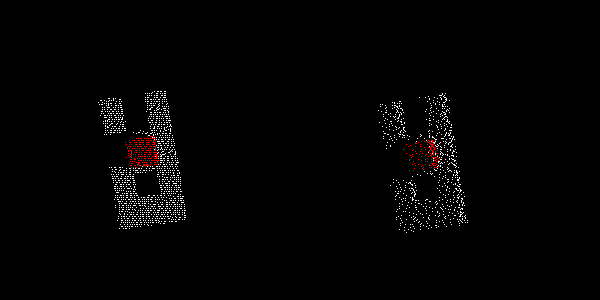

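View pics/fz.png

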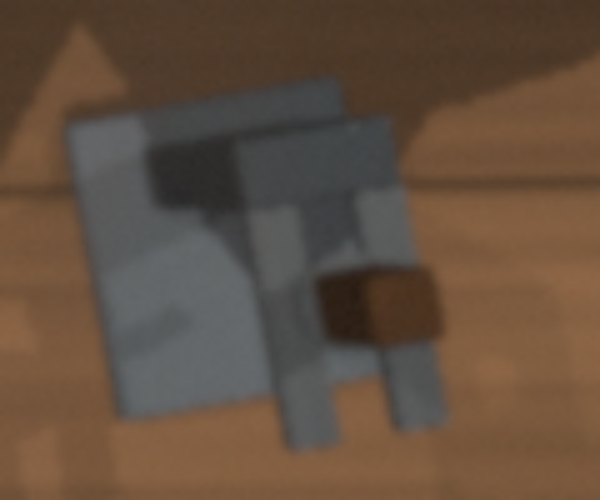

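The fork (x‑y plot) and grip are clear: rack yaw is about 9°, and the slot opens toward the robot (−x). Stirrer axis is at about (506,−312), pot at (491.7,−5.2), middle tablet at about (506,309). I'll move above the tablet next.

```bash
python3 -m jog '[[[0.15,0.5,0],[0,0,0],-1],[[0.3,1,0],[0,0,0],-1]]'
python3 -m jog '[[[0.15,0.5,0],[0,0,0],-1],[[0.3,1,0],[0,0,0],-1]]' >/dev/null
python3 -m jog '[[[0.15,0.5,0],[0,0,0],-1],[[0.3,1,0],[0,0,0],-1]]'
python3 -m jog '[[[0.3,0.5,0],[0,0,0],-1],[[0.6,1,0],[0,0,0],-1],[[0.6,1,0],[0,0,0],-1]]'>/dev/null
python3 -m jog '[[[0.3,0.5,0],[0,0,0],-1],[[0.6,1,0],[0,0,0],-1],[[0.6,1,0],[0,0,0],-1]]'>/dev/null
python3 -m jog '[[[0.3,0.5,0],[0,0,0],-1],[[0.6,1,0],[0,0,0],-1],[[0.6,1,0],[0,0,0],-1]]'
python3 -m jog '[[[0.07,0.5,0],[0,0,0],-1],[[0.13,1,0],[0,0,0],-1],[[0.13,1,0],[0,0,0],-1]]'>/dev/null
python3 -m jog '[[[0.07,0.5,0],[0,0,0],-1],[[0.13,1,0],[0,0,0],-1],[[0.13,1,0],[0,0,0],-1]]'>/dev/null
python3 -m jog '[[[0.07,0.5,-0.3],[0,0,-0.019],-0.3],[[0.13,1,-0.5],[0,0,-0.019],-0.3],[[0.13,1,-0.5],[0,0,-0.019],-0.3],[[0.13,1,-0.5],[0,0,-0.019],-0.3]]'
python3 - <<'E'
from bench import *
from h import *
s=read_state();print(s["position"],s["ee_rot"],s["joints"],s["gripper_width"],s["clock"])
d=get_image("wrist");cv2.imwrite("pics/w1.png",d["frame"][:,:,::-1])
hsv=cv2.cvtColor(d["frame"],cv2.COLOR_RGB2HSV);H,S,V=cv2.split(hsv);P=cloud(d)
k,l,st,c=cv2.connectedComponentsWithStats(((H>70)&(H<95)&(S>120)).astype(np.uint8))
for i in range(1,k):
    if st[i,4]>100:
        q=P[(l==i)];q=q[q[:,2]>18];print(c[i],st[i,4],ray(d,*c[i],22)[:2],q.mean(0) if len(q) else 0,cv2.minEnclosingCircle(q[:,:2].astype(np.float32)) if len(q) else 0)
E
```

```text
clock: 0.3
position: [223.8, -497.0, 229.6]
ee_rot: [-0.157, 0.988, 0.001, -0.001]
contact_force: [1.1, -0.1, 0.4]
gripper_width: 85.5
grasp_force: 0.0
clock: 0.7
position: [281.4, -304.4, 231.0]
ee_rot: [-0.158, 0.987, 0.0, -0.0]
contact_force: [1.7, 0.8, 1.1]
gripper_width: 85.1
grasp_force: 0.0
clock: 1.6
position: [463.2, -3.3, 231.0]
ee_rot: [-0.16, 0.987, 0.0, 0.0]
contact_force: [0.6, -1.0, -0.6]
gripper_width: 85.5
grasp_force: 0.0
clock: 2.6
position: [500.0, 293.7, 179.5]
ee_rot: [-0.139, 0.99, -0.001, -0.002]
contact_force: [-1.2, -1.0, 0.3]
gripper_width: 55.7
grasp_force: 0.0
[499.99151025 293.70333088 179.45951895] [-0.13915388  0.9902688  -0.00114714 -0.00160591] [ 8.10199909e-01  3.52297212e-01 -1.78754002e-01 -2.29716584e-04
 -1.04368722e+00 -2.10166589e+00] 55.70357536625629 2.6
[341.08668877 113.99715775] 2111 [428.0593568 287.8251359] [428.13143796 287.86643279  21.83727669] ((428.3882141113281, 287.9991455078125), 17.610700607299805)
[339.52962085 225.39336493] 844 [504.5171912  309.72502191] [504.61595633 309.76623397  21.78791283] ((504.97186279296875, 309.9918518066406), 12.711721420288086)
[338.24444444 320.9047619 ] 315 [581.2605837  331.74827691] [581.42700062 331.81047056  21.72778705] ((582.0084838867188, 332.1269836425781), 8.647948265075684)
```

View pics/w1.png

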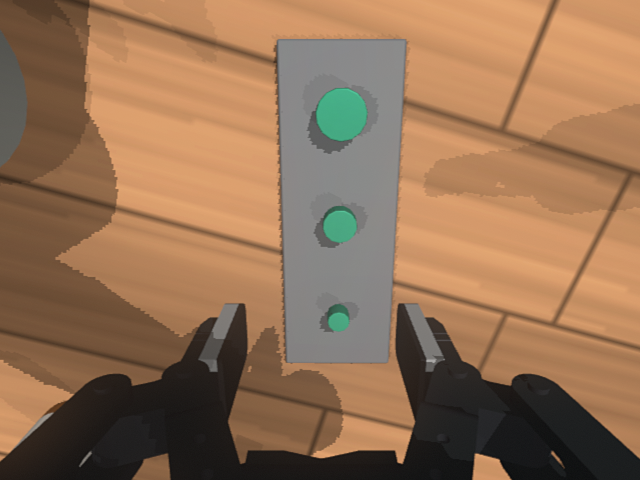

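The wrist view shows three discs of radius 17.6, 12.7 and 8.6 mm, at (341,114), (340,225) and (338,321). The middle tablet is therefore at world (505,310), and the jaws are aligned across the tray. I'll descend and grip it.

```bash
python3 -m jog '[[[0.005,0.035,-0.3],[0,0,0],-0.3],[[0.005,0.035,-0.7],[0,0,0],-0.3],[[0.005,0.035,-1],[0,0,0],-0.3],[[0.005,0.035,-1],[0,0,0],-0.3]]'
python3 -m jog '[[[0,0,-0.3],[0,0,0],-0.3],[[0,0,-0.55],[0,0,0],-0.3],[[0,0,-0.72],[0,0,0],-0.3],[[0,0,-0.72],[0,0,0],-0.3],[[0,0,-0.72],[0,0,0],-0.3]]'
python3 -m jog '[[[0,0,0],[0,0,0],0.2],[[0,0,0],[0,0,0],1],[[0,0,0],[0,0,0],1],[[0,0,0],[0,0,0],1],[[0,0,0],[0,0,0],1],[[0,0,0],[0,0,0],1],[[0,0,0],[0,0,0],1],[[0,0,0],[0,0,0],1]]'
```

```text
clock: 3.05
position: [498.9, 293.4, 78.3]
ee_rot: [-0.137, 0.991, -0.002, -0.004]
contact_force: [0.3, -0.5, -0.1]
gripper_width: 55.6
grasp_force: 0.0
clock: 3.55
position: [502.3, 297.4, 11.5]
ee_rot: [-0.138, 0.99, 0.001, 0.001]
contact_force: [0.6, 0.8, 0.3]
gripper_width: 55.2
grasp_force: 0.0
clock: 4.35
position: [501.9, 297.9, 11.4]
ee_rot: [-0.139, 0.99, 0.001, 0.001]
contact_force: [-0.9, -1.3, 7.0]
gripper_width: 22.9
grasp_force: 58.5
```

I mis-tracked the command and the grip is about 6 mm off-centre along the pads. I'll lift slightly and check.

```bash
python3 -m jog '[[[0,0,0.1],[0,0,0],1],[[0,0,0.4],[0,0,0],1],[[0,0,0.4],[0,0,0],1],[[0,0,0.4],[0,0,0],1]]'
python3 - <<'E'
from bench import *
from h import *
d=get_image("wrist");cv2.imwrite("pics/w2.png",d["frame"][:,:,::-1])
s=read_state();print(s["position"],s["gripper_width"],s["grasp_force"])
P=cloud(d);H,S,V=cv2.split(cv2.cvtColor(d["frame"],cv2.COLOR_RGB2HSV))
k,l,st,c=cv2.connectedComponentsWithStats(((H>70)&(H<95)&(S>120)).astype(np.uint8))
for i in range(1,k):
    if st[i,4]>100:q=P[l==i];print(c[i],st[i,4],np.nanmean(q,0),np.nanmin(q,0),np.nanmax(q,0))
E
```

```text
clock: 4.75
position: [501.4, 297.7, 50.8]
ee_rot: [-0.139, 0.99, 0.001, 0.001]
contact_force: [-0.4, 0.1, -0.3]
gripper_width: 22.7
grasp_force: 58.9
[500.84191539 297.14311068  49.7889972 ] 22.708275233783525 58.853949308395386
[346.28675558 117.16888958] 6448 [427.94825894 287.84480136  21.81411859] [410.72840465 270.58007085   6.67170689] [445.86523616 305.50816839  24.24025111]
[320.89941145 343.07009096] 3738 [504.98182162 299.4198281   59.96673535] [493.84191368 287.53869824   5.57547606] [557.18679619 312.27415466  64.98172389]
[340.01302682 432.16475096] 1305 [578.30019673 330.55338832  18.71236583] [489.52782825 298.29375362   5.83183426] [590.3218581  340.21626631 124.81347056]
```

View pics/w2.png

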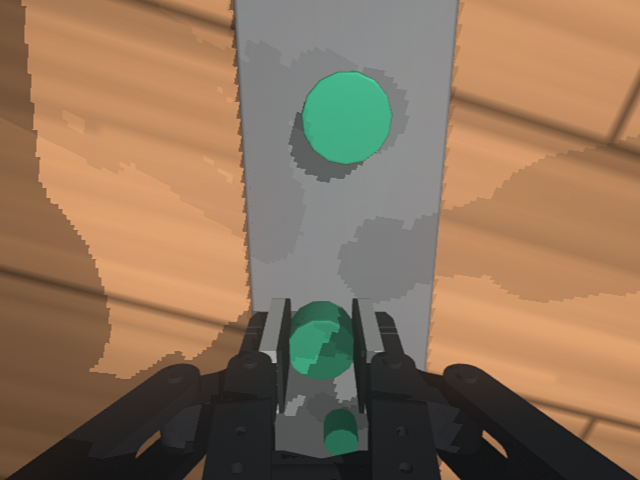

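The wrist view shows the middle tablet upright between the pads at (321,343), lifted and centred, with the other two undisturbed. I'll carry it to the pot.

```bash
python3 -m jog '[[[0,-0.1,0.4],[0,0,0],1],[[0,-0.4,0.8],[0,0,0],1],[[0,-0.8,0.8],[0,0,0],1],[[0,-1,0.8],[0,0,0],1],[[0,-1,0.8],[0,0,0],1]]'
python3 -m jog '[[[0,-0.4,0],[0,0,0],1],[[0,-0.8,0],[0,0,0],1],[[0,-1,0],[0,0,0],1]]'>/dev/null
python3 -m jog '[[[-0.05,-0.4,0],[0,0,0],1],[[-0.1,-0.8,0],[0,0,0],1],[[-0.1,-1,0],[0,0,0],1],[[-0.1,-1,0],[0,0,0],1],[[-0.1,-1,0],[0,0,0],1],[[-0.1,-1,0],[0,0,0],1]]'
python3 - <<'E'
from bench import *
from h import *
d=get_image("top");cv2.imwrite("pics/t2.png",d["frame"][:,:,::-1])
s=read_state();print(s["position"],s["gripper_width"],s["grasp_force"],s["clock"])
E
```

```text
clock: 5.3
position: [499.9, 194.5, 128.4]
ee_rot: [-0.137, 0.991, -0.001, -0.001]
contact_force: [-0.9, 0.6, -0.9]
gripper_width: 23.3
grasp_force: 58.9
clock: 6.2
position: [491.3, -1.9, 128.8]
ee_rot: [-0.139, 0.99, -0.0, -0.0]
contact_force: [-0.1, -0.7, -0.7]
gripper_width: 23.0
grasp_force: 59.0
[491.26705035  -1.76264888 128.9382945 ] 23.10995189482915 58.98236095905304 6.25
```

```bash
python3 -m jog '[[[-0.03,-0.04,-0.3],[0,0,0],1],[[-0.03,-0.04,-0.6],[0,0,0],1],[[-0.03,-0.04,-0.85],[0,0,0],1],[[-0.03,-0.04,-0.88],[0,0,0],1],[[-0.03,-0.04,-0.88],[0,0,0],1],[[-0.03,-0.04,-0.88],[0,0,0],0.1],[[-0.03,-0.04,-0.88],[0,0,0],0.1],[[-0.03,-0.04,-0.88],[0,0,0],0.1],[[-0.03,-0.04,-0.88],[0,0,0],0.1],[[-0.03,-0.04,-0.88],[0,0,0],0.1]]'
python3 -m jog '[[[0,0,0.3],[0,0,0],0.1],[[0,0,0.8],[0,0,0],0.1],[[0,0,1],[0,0,0],0.1],[[0,0,1],[0,0,0],0.1],[[0,0,1],[0,0,0],0.1]]'
python3 -m jog '[[[0,0,0.5],[0,0,0],-0.3],[[0,0,0.9],[0,0,0],-0.3],[[0,0,0.9],[0,0,0],-0.3],[[0,0,0.9],[0,0,0],-0.3]]'
python3 - <<'E'
from bench import *
from h import *
d=get_image("wrist");cv2.imwrite("pics/w3.png",d["frame"][:,:,::-1]);np.savez("w3.npz",**d)
s=read_state();print(s["position"],s["gripper_width"],s["clock"])
P=cloud(d);X=P.reshape(-1,3)
q=X[(abs(X[:,2]-64)<3)&(np.hypot(X[:,0]-492,X[:,1]+5)<90)];print("rim",len(q),circ(q[:,:2]))
H,S,V=cv2.split(cv2.cvtColor(d["frame"],cv2.COLOR_RGB2HSV));q=P[(H>100)&(H<125)&(S>150)];print("handle",len(q),q.mean(0),q.min(0),q.max(0))
E
```

```text
clock: 7.25
position: [488.2, -6.8, 41.7]
ee_rot: [-0.139, 0.99, 0.0, 0.0]
contact_force: [0.4, -0.2, -0.1]
gripper_width: 38.6
grasp_force: 0.0
clock: 7.75
position: [487.6, -6.8, 141.3]
ee_rot: [-0.138, 0.99, 0.0, 0.0]
contact_force: [0.0, -0.5, -0.2]
gripper_width: 38.9
grasp_force: 0.0
clock: 8.15
position: [487.5, -6.8, 230.4]
ee_rot: [-0.138, 0.99, 0.0, -0.001]
contact_force: [0.5, 0.5, -0.5]
gripper_width: 55.9
grasp_force: 0.0
[486.89194515  -6.94160772 229.43197864] 55.63689826015296 8.2
rim 4401 [490.56454709  -4.65547386  76.56220713]
handle 1170 [nan nan nan] [nan nan nan] [nan nan nan]
```

View pics/w3.png

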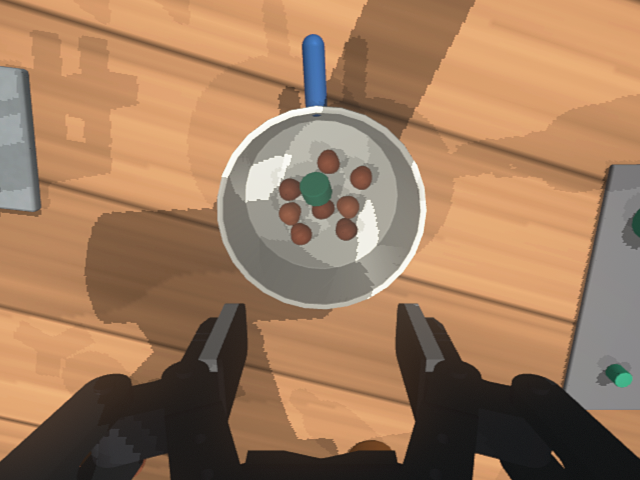

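All eight pebbles and the tablet (316,188) are in the pot; the handle is at the top (315,70). I'll compute the layout around the pot axis, to see where the rod can go in.

```bash
python3 - <<'E'
from h import *
d=dict(np.load("w3.npz"));P=cloud(d);c=np.array([490.8,-4.9])
H,S,V=cv2.split(cv2.cvtColor(d["frame"],cv2.COLOR_RGB2HSV));q=P[(H>100)&(H<125)&(S>150)];q=q[np.isfinite(q).all(1)];q=q[q[:,2]>45]
hm=np.mean(q,0)[:2];a=np.arctan2(*(hm-c)[::-1]);print("handle",hm,np.degrees(a))
e=np.array([np.cos(a),np.sin(a)]);n=np.array([-e[1],e[0]])
print("q0..3",[np.round(c+30*v,1) for v in(e,n,-e,-n)])
roi=np.hypot(P[...,0]-c[0],P[...,1]-c[1])<66
for nm,m in(("peb",((H<12)|(H>172))&(S>110)),("tab",(H>70)&(H<95)&(S>100))):
    k,l,st,ct=cv2.connectedComponentsWithStats((m&roi).astype(np.uint8))
    for i in range(1,k):
        if st[i,4]>60:
            z=np.nanmax(P[l==i][:,2]);p=ray(d,*ct[i],z-5 if nm=="peb" else z)[:2]-c;print(nm,st[i,4],"zmax",round(z),"r",round(np.hypot(*p)),"ang from handle",round(np.degrees(np.arctan2(p@n,p@e))), "xy",np.round(p))
E
```

```text
handle [390.87075914 -38.3693088 ] -161.4827524120778
q0..3 [array([462.4, -14.4]), array([500.3, -33.3]), array([519.2,   4.6]), array([481.3,  23.5])]
peb 373 zmax 26 r 35 ang from handle -12 xy [-34.  -4.]
peb 355 zmax 26 r 40 ang from handle -60 xy [-29.  26.]
peb 289 zmax 26 r 29 ang from handle 67 xy [ -3. -29.]
peb 342 zmax 26 r 23 ang from handle -103 xy [-2. 23.]
peb 222 zmax 26 r 8 ang from handle -172 xy [7. 3.]
peb 672 zmax 26 r 30 ang from handle 127 xy [ 25. -17.]
peb 260 zmax 26 r 33 ang from handle -143 xy [19. 27.]
tab 678 zmax 36 r 16 ang from handle 16 xy [-13.  -9.]
```

Plan for the rod: insert about 15° from the handle line at r=46, at world (453,−30), which is free of pebbles; then move to q0 and stir. Now for the stirrer.

```bash
python3 -m jog '[[[0,-0.4,0.2],[0,0,-0.03],-0.3],[[0.1,-0.8,0.2],[0,0,-0.058],-0.3],[[0.1,-1,0.2],[0,0,-0.058],-0.3],[[0.1,-1,0.2],[0,0,-0.058],-0.3]]'>/dev/null
python3 -m jog '[[[0.05,-0.4,0],[0,0,0],-0.3],[[0.1,-0.8,0],[0,0,0],-0.3],[[0.1,-1,0],[0,0,0],-0.3],[[0.1,-1,0],[0,0,0],-0.3]]'>/dev/null
python3 -m jog '[[[0,-0.4,0],[0,0,0],-0.3],[[0,-0.8,0],[0,0,0],-0.3],[[0,-1,0],[0,0,0],-0.3],[[0,-1,0],[0,0,0],-0.3],[[0,-1,0],[0,0,0],-0.3],[[0,-1,0],[0,0,0],-0.3]]'
python3 - <<'E'
from bench import *
from h import *
s=read_state();p=s["position"];print(p,s["ee_rot"],s["joints"][5],"to go",np.array([506.1,-312.4])-p[:2])
d=get_image("wrist");P=cloud(d).reshape(-1,3);q=P[(P[:,2]>209)&(P[:,2]<222)&(np.hypot(P[:,0]-506,P[:,1]+312)<30)]
if len(q)>50: print(len(q),q.mean(0),cv2.minAreaRect(q[:,:2].astype(np.float32)))
q=P[(P[:,2]>146)&(P[:,2]<154)&(np.hypot(P[:,0]-512,P[:,1]+312)<80)]
if len(q)>50: print(len(q),q.mean(0),cv2.minAreaRect(q[:,:2].astype(np.float32)))
E
```

```text
clock: 9.6
position: [508.0, -305.3, 250.8]
ee_rot: [-0.079, 0.997, 0.0, -0.0]
contact_force: [0.5, -0.6, 0.1]
gripper_width: 55.6
grasp_force: 0.0
[ 508.03269584 -305.26859386  250.79227626] [-7.89643507e-02  9.96877253e-01  3.88495153e-04 -4.71438383e-04] -1.1442608849574913 to go [-1.93269584 -7.13140614]
2665 [ 503.62046348 -312.39774385  215.43511283] ((504.98504638671875, -312.38848876953125), (24.38102912902832, 23.819618225097656), 9.188584327697754)
9015 [ 508.43624214 -310.75474989  149.85322059] ((511.49078369140625, -311.1085205078125), (109.83897399902344, 56.060604095458984), 9.254135131835938)
```

```bash
python3 -m jog '[[[-0.025,-0.07,0],[0,0,0],-0.3],[[-0.025,-0.07,0],[0,0,0],-0.3],[[-0.025,-0.07,-0.3],[0,0,0],-0.3],[[-0.025,-0.07,-0.6],[0,0,0],-0.3],[[-0.025,-0.07,-0.83],[0,0,0],-0.3],[[-0.025,-0.07,-0.83],[0,0,0],-0.3],[[-0.025,-0.07,-0.83],[0,0,0],-0.3]]'
python3 -m jog '[[[0,0,0],[0,0,0],0.2],[[0,0,0],[0,0,0],1],[[0,0,0],[0,0,0],1],[[0,0,0],[0,0,0],1],[[0,0,0],[0,0,0],1],[[0,0,0],[0,0,0],1],[[0,0,0],[0,0,0],1],[[0,0,0],[0,0,0],1]]'
```

```text
clock: 10.35
position: [505.9, -314.1, 168.9]
ee_rot: [-0.078, 0.997, -0.0, 0.0]
contact_force: [0.0, -0.2, 1.4]
gripper_width: 55.5
grasp_force: 0.0
clock: 11.15
position: [506.4, -314.1, 170.0]
ee_rot: [-0.078, 0.997, -0.001, 0.001]
contact_force: [-0.3, 1.0, 5.7]
gripper_width: 23.3
grasp_force: 59.4
```

```bash
python3 -m jog '[[[0,0,0.2],[0,0,0],1],[[0,0,0.5],[0,0,0],1],[[0,0,0.8],[0,0,0],1],[[0,0,1],[0,0,0],1],[[0,0,1],[0,0,0],1],[[0,0,1],[0,0,0],1]]'
python3 -m jog '[[[0,0,0.2],[0,0,0],1],[[0,0.2,0.2],[0,0,0],1],[[-0.1,0.6,0.2],[0,0,0],1],[[-0.2,1,0.2],[0,0,0],1],[[-0.2,1,0.2],[0,0,0],1],[[-0.2,1,0.2],[0,0,0],1]]'
python3 -m jog '[[[-0.1,0.3,0],[0,0,0],1],[[-0.15,0.6,0],[0,0,0],1],[[-0.33,0.84,0],[0,0,0],1],[[-0.33,0.84,0],[0,0,0],1],[[-0.33,0.84,0],[0,0,0],1]]'
python3 - <<'E'
from bench import *
from h import *
d=get_image("side");cv2.imwrite("pics/s3.png",d["frame"][:,:,::-1])
s=read_state();print(s["position"],s["gripper_width"],s["grasp_force"],s["clock"])
p=s["position"]
P=cloud(d).reshape(-1,3);m=(np.hypot(P[:,0]-p[0],P[:,1]-p[1])<25)
for a in range(int(p[2]-125),int(p[2]-10),12):
    q=P[m&(P[:,2]>a)&(P[:,2]<a+12)]
    if len(q)>3: print(a,len(q),np.round(q.mean(0)-p,1))
print(P[m][:,2].min()-p[2])
E
```

```text
clock: 11.75
position: [505.0, -313.4, 267.4]
ee_rot: [-0.078, 0.997, 0.001, -0.0]
contact_force: [-0.2, 0.4, -1.4]
gripper_width: 23.2
grasp_force: 59.0
clock: 12.35
position: [484.8, -212.9, 287.0]
ee_rot: [-0.079, 0.997, 0.0, -0.001]
contact_force: [0.4, 0.1, 0.3]
gripper_width: 23.4
grasp_force: 59.6
clock: 12.85
position: [452.5, -130.1, 287.7]
ee_rot: [-0.078, 0.997, -0.0, -0.0]
contact_force: [0.4, -0.5, -0.7]
gripper_width: 23.0
grasp_force: 59.9
[ 452.81378949 -130.42672367  287.75743501] 23.51298930051318 59.91260826587677 12.9
162 10 [  -1.     4.  -115.3]
174 37 [  -2.     4.4 -107.4]
186 41 [ -1.4   4.3 -95.9]
198 36 [ -1.5   4.7 -84.4]
210 48 [ -1.6   4.9 -72.5]
222 47 [ -1.4   4.6 -59.8]
234 46 [ -1.5   4.6 -47.5]
246 43 [ -1.2   4.7 -35.9]
258 31 [ -2.8   9.4 -23.1]
270 176 [ -2.7   9.9 -12.7]
-291.6843366288428
```

View pics/s3.png

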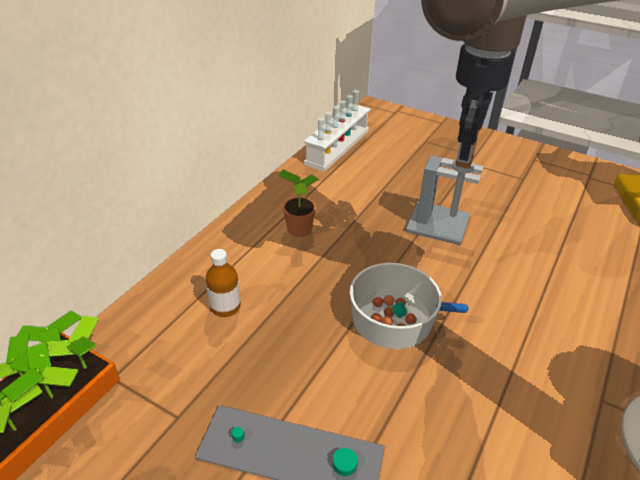

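The side view shows the stirrer held vertically (rod at about (457,195), collar at (465,170)), with the tablet and pebbles in the pot at about (397,312). Next I'll move over the insertion spot and go down.

```bash
python3 -m jog '[[[0,0.3,0],[0,0,0],1],[[0,0.7,0],[0,0,0],1],[[0,1,0],[0,0,0],1],[[0,1,0],[0,0,0],1],[[0,1,-0.4],[0,0,0],1],[[0,1,-0.8],[0,0,0],1],[[0,1,-0.8],[0,0,0],1],[[0,1,-0.8],[0,0,0],1]]'
python3 -m jog '[[[0,0,-0.15],[0,0,0],1],[[0,0,-0.3],[0,0,0],1],[[0,0,-0.4],[0,0,0],1],[[0,0,-0.5],[0,0,0],1],[[0,0,-0.6],[0,0,0],1],[[0,0,-0.7],[0,0,0],1],[[0,0,-0.78],[0,0,0],1],[[0,0,-0.78],[0,0,0],1],[[0,0,-0.78],[0,0,0],1]]'
```

```text
clock: 13.7
position: [453.4, -30.9, 208.7]
ee_rot: [-0.078, 0.997, -0.001, -0.0]
contact_force: [0.1, -0.3, -0.5]
gripper_width: 23.5
grasp_force: 59.8
clock: 14.6
position: [452.7, -29.8, 130.3]
ee_rot: [-0.078, 0.997, -0.0, -0.0]
contact_force: [-0.5, -0.4, -0.9]
gripper_width: 23.1
grasp_force: 59.8
```

```bash
python3 - <<'E'
from bench import *
from h import *
s=read_state();p=s["position"][:2];print(s["position"],s["contact_force"])
c=np.array([491,-5.0]);a0=np.radians(198.5)
print("to q0",np.round((c+30*np.array([np.cos(a0),np.sin(a0)])-p)/100,3))
for k in range(0,19): 
    a=a0+2*np.pi*k/18;print(k,np.round(.3*np.array([np.cos(a)-np.cos(a0),np.sin(a)-np.sin(a0)]),2).tolist(),end=" ")
E
```

```text
[452.70843157 -29.8014344  130.29825626] [-0.49283091 -0.42041155 -0.89237327]
to q0 [0.098 0.153]
0 [0.0, 0.0] 1 [0.05, -0.09] 2 [0.13, -0.16] 3 [0.22, -0.2] 4 [0.33, -0.2] 5 [0.43, -0.17] 6 [0.51, -0.1] 7 [0.56, -0.01] 8 [0.58, 0.09] 9 [0.57, 0.19] 10 [0.52, 0.28] 11 [0.44, 0.35] 12 [0.34, 0.39] 13 [0.24, 0.39] 14 [0.14, 0.36] 15 [0.06, 0.29] 16 [0.01, 0.21] 17 [-0.02, 0.1] 18 [-0.0, 0.0]
```

```bash
python3 -m jog '[[[0.02,0.04,-0.01],[0,0,0],1],[[0.05,0.08,-0.015],[0,0,0],1],[[0.075,0.12,-0.015],[0,0,0],1],[[0.1,0.15,-0.015],[0,0,0],1],[[0.1,0.15,-0.015],[0,0,0],1],[[0.1,0.15,-0.015],[0,0,0],1],[[0.1,0.15,-0.015],[0,0,0],1]]'
python3 -m jog '[[[0.021,-0.048,0],[0,0,0],1],[[0.05,-0.092,0],[0,0,0],1],[[0.086,-0.13,0],[0,0,0],1],[[0.128,-0.161,0],[0,0,0],1],[[0.175,-0.184,0],[0,0,0],1],[[0.225,-0.199,0],[0,0,0],1],[[0.277,-0.205,0],[0,0,0],1],[[0.329,-0.202,0],[0,0,0],1],[[0.38,-0.189,0],[0,0,0],1],[[0.428,-0.168,0],[0,0,0],1],[[0.471,-0.14,0],[0,0,0],1],[[0.509,-0.104,0],[0,0,0],1],[[0.54,-0.062,0],[0,0,0],1],[[0.564,-0.015,0],[0,0,0],1],[[0.578,0.035,0],[0,0,0],1],[[0.584,0.087,0],[0,0,0],1],[[0.581,0.14,0],[0,0,0],1],[[0.569,0.19,0],[0,0,0],1]]'
python3 - <<'E'
from bench import *
from h import *
d=get_image("side");cv2.imwrite("pics/s4.png",d["frame"][240:380,300:500][...,::-1].repeat(3,0).repeat(3,1))
s=read_state();print(s["position"],s["contact_force"],s["wrist_torque"])
E
```

```text
clock: 15.3
position: [462.4, -14.9, 128.8]
ee_rot: [-0.078, 0.997, 0.0, -0.0]
contact_force: [-0.1, 0.3, -0.9]
gripper_width: 23.7
grasp_force: 59.9
clock: 17.1
position: [519.3, 4.7, 128.8]
ee_rot: [-0.078, 0.997, 0.0, -0.0]
contact_force: [0.4, 0.1, -1.2]
gripper_width: 23.0
grasp_force: 59.9
[519.12546941   5.10328969 128.81807892] [-0.7467739   1.04763443 -1.33321101] [ 0.10194962  0.05612517 -0.04080086]
```

View pics/s4.png

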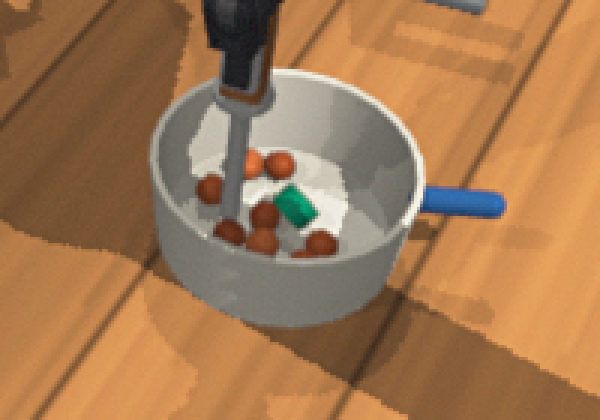

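The rod (235,200) is at the far side from the handle, upright and down among the pebbles, which lie low in the pot along with the tablet (295,205). I'll continue with the remaining three half turns.

```bash
python3 -m jog '[[[-0.021,0.048,0],[0,0,0],1],[[-0.05,0.092,0],[0,0,0],1],[[-0.086,0.13,0],[0,0,0],1],[[-0.128,0.161,0],[0,0,0],1],[[-0.175,0.184,0],[0,0,0],1],[[-0.225,0.199,0],[0,0,0],1],[[-0.277,0.205,0],[0,0,0],1],[[-0.329,0.202,0],[0,0,0],1],[[-0.38,0.189,0],[0,0,0],1],[[-0.428,0.168,0],[0,0,0],1],[[-0.471,0.14,0],[0,0,0],1],[[-0.509,0.104,0],[0,0,0],1],[[-0.54,0.062,0],[0,0,0],1],[[-0.564,0.015,0],[0,0,0],1],[[-0.578,-0.035,0],[0,0,0],1],[[-0.584,-0.087,0],[0,0,0],1],[[-0.581,-0.14,0],[0,0,0],1],[[-0.569,-0.19,0],[0,0,0],1]]'
python3 -m jog '[[[0.021,-0.048,0],[0,0,0],1],[[0.05,-0.092,0],[0,0,0],1],[[0.086,-0.13,0],[0,0,0],1],[[0.128,-0.161,0],[0,0,0],1],[[0.175,-0.184,0],[0,0,0],1],[[0.225,-0.199,0],[0,0,0],1],[[0.277,-0.205,0],[0,0,0],1],[[0.329,-0.202,0],[0,0,0],1],[[0.38,-0.189,0],[0,0,0],1],[[0.428,-0.168,0],[0,0,0],1],[[0.471,-0.14,0],[0,0,0],1],[[0.509,-0.104,0],[0,0,0],1],[[0.54,-0.062,0],[0,0,0],1],[[0.564,-0.015,0],[0,0,0],1],[[0.578,0.035,0],[0,0,0],1],[[0.584,0.087,0],[0,0,0],1],[[0.581,0.14,0],[0,0,0],1],[[0.569,0.19,0],[0,0,0],1]]'
python3 -m jog '[[[-0.021,0.048,0],[0,0,0],1],[[-0.05,0.092,0],[0,0,0],1],[[-0.086,0.13,0],[0,0,0],1],[[-0.128,0.161,0],[0,0,0],1],[[-0.175,0.184,0],[0,0,0],1],[[-0.225,0.199,0],[0,0,0],1],[[-0.277,0.205,0],[0,0,0],1],[[-0.329,0.202,0],[0,0,0],1],[[-0.38,0.189,0],[0,0,0],1],[[-0.428,0.168,0],[0,0,0],1],[[-0.471,0.14,0],[0,0,0],1],[[-0.509,0.104,0],[0,0,0],1],[[-0.54,0.062,0],[0,0,0],1],[[-0.564,0.015,0],[0,0,0],1],[[-0.578,-0.035,0],[0,0,0],1],[[-0.584,-0.087,0],[0,0,0],1],[[-0.581,-0.14,0],[0,0,0],1],[[-0.569,-0.19,0],[0,0,0],1],[[-0.55,-0.23,0],[0,0,0],1],[[-0.55,-0.23,0],[0,0,0],1]]'
python3 - <<'E'
from bench import *
from h import *
d=get_image("side");P=cloud(d).reshape(-1,3);s=read_state();p=s["position"];print(p)
m=(np.hypot(P[:,0]-p[0],P[:,1]-p[1])<12)
for a in(70,85,100): q=P[m&(P[:,2]>a)&(P[:,2]<a+12)];print(a,len(q),np.round(q.mean(0)-p,1))
E
```

```text
clock: 18.95
position: [461.3, -15.4, 128.2]
ee_rot: [-0.078, 0.997, 0.0, -0.001]
contact_force: [-0.2, -0.2, -0.7]
gripper_width: 23.0
grasp_force: 59.9
clock: 20.75
position: [515.4, 2.5, 127.6]
ee_rot: [-0.078, 0.997, -0.002, -0.005]
contact_force: [-4.9, -6.7, 0.4]
gripper_width: 23.6
grasp_force: 59.9
clock: 22.75
position: [464.8, -19.3, 128.8]
ee_rot: [-0.078, 0.997, -0.0, 0.0]
contact_force: [0.2, 0.0, -2.0]
gripper_width: 23.1
grasp_force: 60.0
[464.64724753 -19.07200676 128.75533656]
70 34 [ -3.5   3.1 -52. ]
85 36 [ -2.8   3.3 -38.2]
100 0 [nan nan nan]<stdin>:5: RuntimeWarning: Mean of empty slice.
  ret = um.true_divide(
```

```bash
python3 -m jog '[[[0,0,0.15],[0,0,0],1],[[0,0,0.3],[0,0,0],1],[[0,0,0.5],[0,0,0],1],[[0,0,0.75],[0,0,0],1],[[0,0,1],[0,0,0],1],[[0,0,1],[0,0,0],1]]'
python3 -m jog '[[[0,0,0.3],[0,0,0],1],[[0,-0.2,0.58],[0,0,0],1],[[-0.06,-0.6,0.58],[0,0,0],1],[[-0.12,-1,0.58],[0,0,0],1],[[-0.12,-1,0.58],[0,0,0],1],[[-0.12,-1,0.58],[0,0,0],1]]'
python3 -m jog '[[[0,-0.12,0],[0,0,0],1],[[0,-0.12,0],[0,0,0],1],[[0,-0.12,0],[0,0,0],1],[[0,-0.12,0],[0,0,0],1]]'
python3 - <<'E'
from bench import *
from h import *
d=get_image("side");cv2.imwrite("pics/s5.png",d["frame"][:,:,::-1])
s=read_state();print(s["position"],s["gripper_width"],s["grasp_force"],s["clock"])
p=s["position"]
P=cloud(d).reshape(-1,3);m=(np.hypot(P[:,0]-p[0],P[:,1]-p[1])<25)
for a in range(int(p[2]-125),int(p[2]-10),12):
    q=P[m&(P[:,2]>a)&(P[:,2]<a+12)]
    if len(q)>3: print(a,len(q),np.round(q.mean(0)-p,1))
q=P[m&(P[:,2]>p[2]-140)];print(q[:,2].min()-p[2])
d=get_image("top");cv2.imwrite("pics/t5.png",d["frame"][220:360,260:560][...,::-1].repeat(2,0).repeat(2,1))
E
```

```text
clock: 23.4
position: [466.7, -18.3, 232.3]
ee_rot: [-0.079, 0.997, 0.0, 0.004]
contact_force: [0.4, 0.3, -0.7]
gripper_width: 22.9
grasp_force: 60.1
clock: 24.0
position: [451.8, -119.4, 285.8]
ee_rot: [-0.077, 0.997, 0.0, -0.001]
contact_force: [0.0, 0.7, -0.7]
gripper_width: 23.8
grasp_force: 60.1
clock: 24.4
position: [452.5, -130.3, 286.7]
ee_rot: [-0.079, 0.997, 0.0, -0.0]
contact_force: [-0.5, -0.5, -1.3]
gripper_width: 23.3
grasp_force: 59.9
[ 452.52540741 -130.35944717  286.72186355] 23.47814431460423 59.860814809799194 24.45
161 8 [  -3.2    2.1 -115.1]
173 35 [  -4.4    2.8 -107.8]
185 46 [ -4.    3.2 -95.3]
197 42 [ -3.8   2.9 -83. ]
209 42 [ -3.2   3.1 -71.3]
221 42 [ -3.1   3.3 -59.6]
233 44 [ -2.9   3.6 -47.6]
245 48 [ -2.2   3.3 -35.9]
257 26 [ -1.1   9.  -22.7]
269 177 [ -3.5   9.2 -12.5]
-117.72153982814211
```

View pics/s5.png

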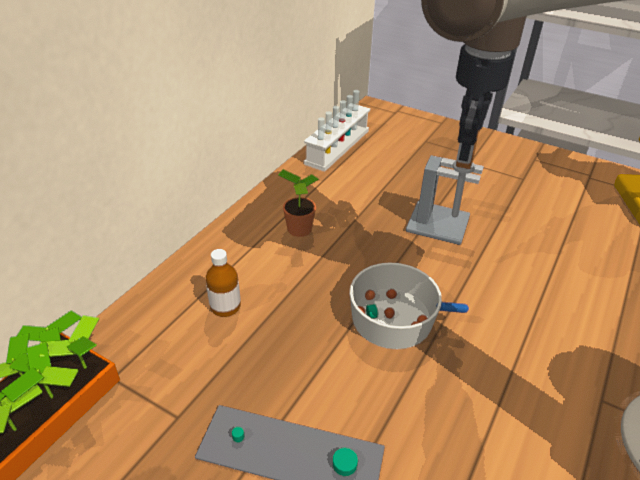

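The side view (last picture allowed) shows the stirrer still held, about 1.2° tilted, and the tablet (372,311) in the pot. I'll count the pebbles numerically and return the stirrer to the rack, correcting the small tilt and offset.

```bash
python3 - <<'E'
from bench import *
from h import *
d=get_image("top");P=cloud(d);H,S,V=cv2.split(cv2.cvtColor(d["frame"],cv2.COLOR_RGB2HSV))
roi=np.hypot(P[...,0]-491,P[...,1]+5)<66
m=(((H<12)|(H>172))&(S>110)&roi).astype(np.uint8)
k,l,st,c=cv2.connectedComponentsWithStats(m);print([(st[i,4],c[i].round().tolist()) for i in range(1,k) if st[i,4]>15])
m=((H>70)&(H<95)&(S>90)&roi);print("tab px",m.sum())
E
python3 -m jog '[[[0.1,-0.3,0],[0,0,0],1],[[0.2,-0.6,0],[0,0,0],1],[[0.3,-0.9,0],[0,-0.011,0],1],[[0.3,-0.92,0],[0,-0.011,0],1],[[0.3,-0.92,0],[0,-0.011,0],1]]'
python3 -m jog '[[[0.1,-0.3,0],[0,0,0],1],[[0.2,-0.6,0],[0,0,0],1],[[0.25,-0.9,0],[0,0,0],1],[[0.25,-0.9,0],[0,0,0],1],[[0.25,-0.9,0],[0,0,0],1],[[0.25,-0.9,0],[0,0,0],1],[[0.25,-0.9,0],[0,0,0],1]]'
python3 - <<'E'
from bench import *
from h import *
d=get_image("side");s=read_state();p=s["position"];print(p,s["ee_rot"])
P=cloud(d).reshape(-1,3);m=(np.hypot(P[:,0]-p[0],P[:,1]-p[1])<25)
for a in range(int(p[2]-125),int(p[2]-25),16):
    q=P[m&(P[:,2]>a)&(P[:,2]<a+16)]
    if len(q)>3: print(a,len(q),np.round(q.mean(0),1))
E
```

```text
[(np.int32(43), [340.0, 259.0]), (np.int32(44), [317.0, 261.0]), (np.int32(38), [353.0, 276.0]), (np.int32(44), [308.0, 286.0]), (np.int32(39), [330.0, 285.0]), (np.int32(95), [333.0, 313.0]), (np.int32(43), [318.0, 314.0])]
tab px 65
clock: 25.05
position: [482.2, -223.2, 286.4]
ee_rot: [-0.077, 0.997, -0.001, 0.011]
contact_force: [-0.9, 0.2, -1.7]
gripper_width: 23.1
grasp_force: 60.2
clock: 25.75
position: [507.4, -311.7, 287.3]
ee_rot: [-0.079, 0.997, -0.001, 0.012]
contact_force: [0.1, -1.0, -1.4]
gripper_width: 23.6
grasp_force: 60.2
[ 507.40551561 -311.78219329  287.33761249] [-7.88952298e-02  9.96812493e-01 -9.62389877e-04  1.18097200e-02]
162 18 [ 506.  -309.5  173.9]
178 44 [ 505.8 -308.9  186. ]
194 45 [ 505.9 -308.5  202.4]
210 45 [ 505.7 -308.5  218.1]
226 47 [ 505.9 -308.5  234. ]
242 49 [ 506. -308.  250.]
258 87 [ 504.8 -302.3  270. ]
```

Eight pebbles (one blob holds two) and the tablet are in the pot. The rod is vertical over the slot line to within about 1 mm, so I'll lower it.

```bash
python3 -m jog '[[[-0.005,0.005,-0.1],[0,0,0],1],[[-0.005,0.005,-0.25],[0,0,0],1],[[-0.005,0.005,-0.4],[0,0,0],1],[[-0.005,0.005,-0.55],[0,0,0],1],[[-0.005,0.005,-0.7],[0,0,0],1],[[-0.005,0.005,-0.85],[0,0,0],1],[[-0.005,0.005,-1],[0,0,0],1],[[-0.005,0.005,-1],[0,0,0],1],[[-0.005,0.005,-1],[0,0,0],1]]'
python3 -m jog '[[[0,0,-0.05],[0,0,0],1],[[0,0,-0.1],[0,0,0],1],[[0,0,-0.14],[0,0,0],1],[[0,0,-0.155],[0,0,0],1],[[0,0,-0.165],[0,0,0],1],[[0,0,-0.165],[0,0,0],1],[[0,0,-0.165],[0,0,0],1]]'
```

```text
clock: 26.7
position: [506.8, -312.2, 186.7]
ee_rot: [-0.078, 0.997, -0.001, 0.011]
contact_force: [-0.2, -1.0, -0.2]
gripper_width: 23.6
grasp_force: 60.2
clock: 27.4
position: [507.0, -312.4, 170.5]
ee_rot: [-0.078, 0.997, -0.001, 0.012]
contact_force: [-0.2, -0.4, -1.4]
gripper_width: 23.6
grasp_force: 60.3
```

```bash
python3 -m jog '[[[0,0,-0.01],[0,0,0],1],[[0,0,-0.015],[0,0,0],1],[[0,0,-0.015],[0,0,0],1],[[0,0,-0.015],[0,0,0],1]]'
python3 - <<'E'
from bench import *
from h import *
d=get_image("side");s=read_state();P=cloud(d);H,S,V=cv2.split(cv2.cvtColor(d["frame"],cv2.COLOR_RGB2HSV));print(s["contact_force"],s["wrist_torque"])
X=P.reshape(-1,3);m=np.hypot(X[:,0]-506,X[:,1]+310)<22
for a in range(60,165,10):
    q=X[m&(X[:,2]>a)&(X[:,2]<a+10)]
    if len(q)>3: print(a,len(q),np.round(q.mean(0),1))
E
```

```text
clock: 27.8
position: [507.1, -312.5, 170.1]
ee_rot: [-0.078, 0.997, -0.001, 0.012]
contact_force: [-2.0, 1.7, 5.5]
gripper_width: 23.5
grasp_force: 61.1
[-1.740127    2.40536323  5.13593032] [0.61393507 0.54018293 0.0147007 ]
60 22 [ 506.4 -309.5   65.6]
70 21 [ 505.5 -310.3   75.2]
80 25 [ 505.7 -309.5   85.6]
90 22 [ 506.1 -309.5   95. ]
100 22 [ 505.3 -308.8  105. ]
110 25 [ 505.7 -308.9  114.8]
120 16 [ 505.7 -309.4  123.1]
140 18 [ 502.2 -297.5  148.4]
150 128 [ 504.1 -301.4  154.6]
160 44 [ 503.3 -302.5  164.1]
```

Contact at 5.5 N upward means the collar is on the fork, with the rod vertical in the slot. I'll release it and go up.

```bash
python3 -m jog '[[[0,0,0],[0,0,0],0.3],[[0,0,0],[0,0,0],0.1],[[0,0,0],[0,0,0],-0.1],[[0,0,0],[0,0,0],-0.3],[[0,0,0],[0,0,0],-0.3],[[0,0,0],[0,0,0],-0.3],[[0,0,0.1],[0,0,0],-0.3],[[0,0,0.3],[0,0,0],-0.3],[[0,0,0.6],[0,0,0],-0.3],[[0,0,1],[0,0,0],-0.3],[[0,0,1],[0,0,0],-0.3],[[0,0,1],[0,0,0],-0.3]]'
python3 -m jog '[[[-0.2,0.3,0],[0,0,0],-0.3],[[-0.4,0.6,0],[0,0,0],-0.3],[[-0.6,1,0],[0,0,0],-0.3],[[-0.6,1,0],[0,0,0],-0.3],[[-0.6,1,0],[0,0,0],-0.3]]'
python3 -m jog '[[[-0.2,0.3,0],[0,0,0],-0.3],[[-0.4,0.6,0],[0,0,0],-0.3],[[-0.6,1,0],[0,0,0],-0.3],[[-0.6,1,0],[0,0,0],-0.3],[[-0.6,1,0],[0,0,0],-0.3]]'
python3 - <<'E'
from bench import *
from h import *
for n in("top","side"):
    d=get_image(n);P=cloud(d);X=P.reshape(-1,3);print(n)
    q=X[(X[:,2]>208)&(X[:,2]<225)&(np.hypot(X[:,0]-506,X[:,1]+312)<50)];print(" griptop",len(q),q.mean(0),cv2.minAreaRect(q[:,:2].astype(np.float32)))
    if n=="side":
        m=np.hypot(X[:,0]-506,X[:,1]+310)<16
        for a in range(48,215,16):
            q=X[m&(X[:,2]>a)&(X[:,2]<a+16)]
            if len(q)>3: print(a,len(q),np.round(q.mean(0),1))
    H,S,V=cv2.split(cv2.cvtColor(d["frame"],cv2.COLOR_RGB2HSV))
    roi=np.hypot(P[...,0]-491,P[...,1]+5)<68
    for nm,m in(("peb",((H<12)|(H>172))&(S>110)&roi),("tab",(H>70)&(H<95)&(S>90))):
        k,l,st,c=cv2.connectedComponentsWithStats(m.astype(np.uint8));print(nm,[(int(st[i,4]),c[i].round().tolist()) for i in range(1,k) if st[i,4]>25])
E
```

```text
clock: 29.05
position: [507.4, -312.4, 270.8]
ee_rot: [-0.078, 0.997, -0.001, 0.013]
contact_force: [0.6, 0.2, -0.9]
gripper_width: 55.2
grasp_force: 0.0
clock: 29.55
position: [446.4, -211.6, 268.6]
ee_rot: [-0.079, 0.997, -0.001, 0.011]
contact_force: [0.8, -0.7, 0.9]
gripper_width: 55.2
grasp_force: 0.0
clock: 30.05
position: [387.4, -112.1, 268.9]
ee_rot: [-0.079, 0.997, -0.001, 0.012]
contact_force: [0.2, -0.4, -0.2]
gripper_width: 55.6
grasp_force: 0.0
top
 griptop 230 [ 506.83594034 -311.95387704  214.33877996] ((506.8265686035156, -312.634765625), (24.055458068847656, 24.543607711791992), 9.807391166687012)
peb [(44, [340.0, 260.0]), (49, [317.0, 262.0]), (37, [352.0, 276.0]), (43, [308.0, 286.0]), (39, [330.0, 285.0]), (92, [333.0, 313.0]), (43, [318.0, 314.0])]
tab [(69, [162.0, 244.0]), (75, [321.0, 271.0]), (270, [184.0, 321.0])]
side
 griptop 122 [ 505.62043734 -308.03716007  214.75301282] ((506.2960205078125, -310.9950256347656), (23.651233673095703, 28.59063720703125), 9.52930736541748)
48 22 [ 505.9 -309.6   58.6]
64 38 [ 506.  -309.3   72. ]
80 37 [ 505.9 -308.7   88.3]
96 38 [ 506.  -309.1  104. ]
112 36 [ 505.5 -308.9  119.2]
144 82 [ 504.1 -302.   155. ]
160 93 [ 504.4 -302.5  168.2]
176 92 [ 504.  -302.9  184.1]
192 94 [ 504.5 -301.9  200.1]
208 118 [ 505.4 -307.7  214.8]
peb [(73, [391.0, 294.0]), (76, [370.0, 295.0]), (76, [389.0, 312.0]), (59, [420.0, 319.0])]
tab [(130, [372.0, 311.0]), (161, [238.0, 434.0]), (587, [345.0, 461.0])]
```

The stirrer hangs upright at its original place, and the tablet and all pebbles are in the pot. I'm handing in the job.

```bash
python3 -c "from bench import *; print(job_done())"
```

```text
the job is handed in; nothing more can be done
None
```

I put the middle-sized tablet in the pot, stirred two anticlockwise turns from the handle with the tip about 3 mm above the floor, hung the stirrer back upright in its slot, and handed the job in at about 30 s; the final check found all eight pebbles and the tablet in the pot and the other two tablets in place.

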